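# Post the climate logger into the sprung-flap collection box

### The job

Post the tall, slim climate logger into the grey steel collection box: push it down through the sprung flap in the top so that it holds the flap open, let go of it only when it is well inside and past the flap, and draw the hand out so that the flap springs shut over it. Leave the flat receiver, made of the same white plastic, where it lies.

Things in the scene. Friction and masses are not known exactly. Their poses are not given: they have to be found in the camera images.
- logger: Climate data logger to be posted: upright white plastic block, small dark display on both broad faces, grey dot on top; 36 mm (its x) by 50 mm (its y, the width to grip) by 80 mm tall (z), about 140 g. Origin: centre of its underside. It stands upright on the table and is alike after a half turn about z.
- receiver: Flat radio receiver of the same white plastic, lying on the table, to be left alone: 64 mm (x) by 96 mm (y) by 32 mm high, dark display on top. Origin: centre of its underside.
- mouth (a point): Centre of the mouth in the top of the fixed grey steel box, at rim height (175 mm above the table). Mouth 90 mm along x by 165 mm along y; box 150 by 215 mm outside, padded floor 163 mm below the rim. x is level, towards the hinge; z up. Logger's best line: its width along y, its middle 10 mm to the -x side, pushed down until its underside, 90 to 100 mm below the rim, has passed the flap's edge.
- flap (a joint): Angle (rad) of the steel flap that fills the mouth, 3 mm below the rim, 4 mm thick: 0 shut, growing as it is pushed down into the box, stop at 1.45. Hinged on the mouth's +x edge (45 mm from its centre), 87 mm to its free edge. A spring shuts it: 0.16 N m when shut, 0.24 at 1.4 rad, about 3 N to push at its middle. It bears the logger's weight, so the logger must be pushed through.

How it is judged:
By the outcome, as a careful person would: the job done as asked, in the order asked, and still so for the second after the job is handed in, with the robot touching nothing.
It also fails if it takes over 38 s, if anything falls off the work surface, if the arm or the gripper's body presses on something with over 40 N, if the wrist force passes 120 N, or if a joint passes its speed limit or range.

### The arm

A 6-joint arm with a two-finger parallel gripper is mounted at the origin on the work surface. World frame = base frame: x ahead of the robot, y to its left, z up, the work surface at z = 0. Lengths are in m, angles in rad, forces in N, time in s.
With the tool pointing down it reaches from about 0.25 to 0.775 m from the base axis. Payload 4 kg.
Tool frame: the origin (TCP) lies midway between the tips of the shut fingers; the grasp point (between the pads) lies 19 mm behind it; y points along the fingers, z is the direction in which the jaws open and shut, and the axes are right-handed (so a half turn about y gives the same grasp; the last joint's range is limited). The gripper opens to 94 mm and grips with 3 to 60 N. Pads are 16 mm wide; open, the fingers measure 119 mm over their backs; the gripper's body (75 mm by 177 mm) begins 78 mm behind the grasp point.
Start: joints at [-1.214, 0.087, 1.371, -0, 1.684, -0.103], TCP at [0.244, -0.493, 0.183] pointing down, gripper open.
Joint ranges: [-3.1, 3.1], [-0.76, 2.03], [0.27, 2.55], [-1.08, 4.22], [0.17, 2.65], [-2.57, 2.57]. Speed limits (rad/s): [2.79, 2.79, 3.14, 3.14, 3.14, 3.14].

### API

Orientations are given as a 3x3 rotation matrix whose columns are the frame's x, y, z axes.
In Python, from station import env gives the robot as it stands.
- The arm moves only by the tool drive_tool, never from a script. Its argument "moves" is a list of rows, each an object of numbers: "hand": the finger opening in mm, from 0 to 94; "dx", "dy", "dz": the shift along the tool's x, y, z in units of 25 mm (1.0 is 25 mm); "roll": the turn about the tool's y in units of 5 degrees (1.0 is 5 degrees). In form: [{"hand": .., "dx": .., "dy": .., "dz": .., "roll": ..}, ...]. A call has 1 to 10 rows; each row is the pose to reach, as a shift and turn from the pose measured when the call began, along the tool's axes at that moment; what a row does not reach only later rows make up. A row lasts 1/10 s, in which the tool goes at most 50 mm and 8.59 degrees, less where a joint would pass 70% of its speed; a pose out of reach is approached as far as the arm can. A call with a gripper value outside its range is refused whole. The fingers move at their own pace and stop on an object; "squeeze" is the grip in N (left out, the last holds). Time passes only in rows, so rows that repeat a pose let the fingers close. It gives the time, the measured TCP pose, the force and the opening at its end, in the units of the state.
- env.get_state(): the state, without advancing time (a new reading comes with each control period).
- env.read_camera(name): name is "side" or "top" or "wrist"; returns a dict with "pixels" (384x512x3 uint8, blue, green, red), "depth" (384x512 float32, m along the optical axis (not along the pixel's ray), 0 where there is no reading), "vfov" (degrees; the focal length in pixels is half the picture's height over the tangent of half this angle, whatever the lens; pixels are square), "cx", "cy" (the principal point, pixels), "world_from_camera" (4x4, takes a point from camera to world coordinates); the wrist camera has in their place "tool_from_camera" (4x4, takes a point from camera to tool coordinates, whose origin is the TCP and whose axes are the tool frame's). Camera axes: x right, y down, z forward; pixel columns grow to the right and rows downward; lengths in m; the calibration is good to about 2 mm. A picture is of the moment at which its call begins: read the wrist's pose just before it.
- env.sign_off(): hands the job in, once; it reports no verdict.
The state is a dict: "time_s": time; "joint_positions": joint angles; "dq": joint speeds; "tau": joint torques, N m; "ee_pos": TCP position; "eef_rot": TCP orientation; "ft_force": force on the tool from outside, world axes, zero at the start; "wrist_torque": the same for the moment, N m; "grip_width": finger opening in m.
Only numpy, scipy, OpenCV 4.12 (cv2) and the standard library are available. Lean on these libraries where they do the work, as an engineer would, in place of code of your own. Each camera call takes 0.05 s, during which the arm holds its last target. There are 200 camera calls.

## Working session

There is one attempt and no reset: what is moved stays moved. The work goes in short steps, Python scripts to look and compute and a tool call to move; the robot and the scene stay as the last step left them, time stands still between calls to the robot, and variables do not carry over. Pictures are saved under pics/ and viewed, about 8 in all and at most 12, crops included, and the job is handed in when it is done.

Besides the shell and the picture viewer there is one more tool, called after "Request:" as name(argument=value, ...), one argument or row to a line, values as JSON. drive_tool: Moves the arm, as the interface text tells. Its arguments: {"type":"object","properties":{"moves":{"type":"array","items":{"type":"object","properties":{"hand":{"type":"number"},"dx":{"type":"number"},"dy":{"type":"number"},"dz":{"type":"number"},"roll":{"type":"number"}}}},"squeeze":{"type":"number"}},"required":["moves"]}

```bash
ls; mkdir -p pics
cat > h.py <<'E'
import numpy as np, cv2
from station import env
def cam(n):
    s=env.get_state(); c=env.read_camera(n); c['s']=s
    if n=='wrist':
        T=np.eye(4);T[:3,:3]=np.array(s['eef_rot']);T[:3,3]=s['ee_pos'];c['W']=T@np.array(c['tool_from_camera'])
    else: c['W']=np.array(c['world_from_camera'])
    c['f']=c['pixels'].shape[0]/2/np.tan(np.radians(c['vfov'])/2)
    return c
def cloud(c):
    d=c['depth'];v,u=np.mgrid[:d.shape[0],:d.shape[1]]
    p=np.stack([(u-c['cx'])/c['f']*d,(v-c['cy'])/c['f']*d,d],-1)
    return p@c['W'][:3,:3].T+c['W'][:3,3]
def ray(c,u,v,z):
    r=c['W'][:3,:3]@np.array([(u-c['cx'])/c['f'],(v-c['cy'])/c['f'],1]);o=c['W'][:3,3]
    return o+r*(z-o[2])/r[2]
E
python3 - <<'E'
from h import *
s=env.get_state();print({k:np.round(v,3).tolist() for k,v in s.items()})
a=cam('top');b=cam('side')
for c in(a,b):print(c['vfov'],c['cx'],c['cy'],np.round(c['W'],3).tolist())
cv2.imwrite('pics/1.png',a['pixels']);cv2.imwrite('pics/2.png',b['pixels'])
E
```

```text
pics
{'time_s': 0.0, 'joint_positions': [-1.214, 0.088, 1.372, -0.0, 1.684, -0.103], 'dq': [-0.001, 0.001, -0.002, 0.001, -0.0, 0.0], 'tau': [-0.001, -34.018, -30.243, 0.072, 0.033, -0.0], 'ee_pos': [0.244, -0.492, 0.182], 'eef_rot': [[-0.896, -0.001, 0.444], [-0.444, 0.002, -0.896], [-0.0, -1.0, -0.002]], 'ft_force': [0.655, -0.297, -0.163], 'wrist_torque': [-0.015, -0.029, 0.05], 'grip_width': 0.094}
46.09399551016378 257.119505712563 194.19738440901241 [[-0.008, -0.995, 0.095, 0.456], [-1.0, 0.007, -0.005, 0.011], [0.004, -0.095, -0.995, 1.217], [0.0, 0.0, 0.0, 1.0]]
52.32221860549013 251.9065017004313 185.11151894205662 [[0.951, -0.213, 0.225, 0.363], [-0.31, -0.615, 0.725, -0.58], [-0.016, -0.759, -0.651, 0.653], [0.0, 0.0, 0.0, 1.0]]
```

View pics/1.png

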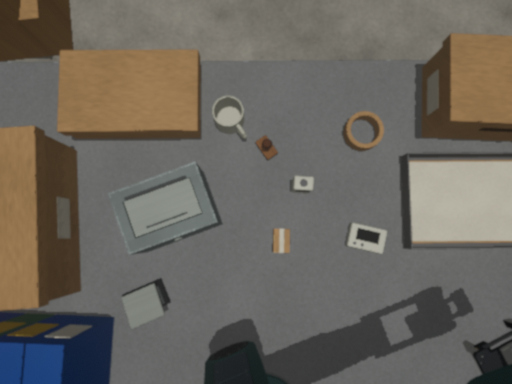

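View pics/2.png

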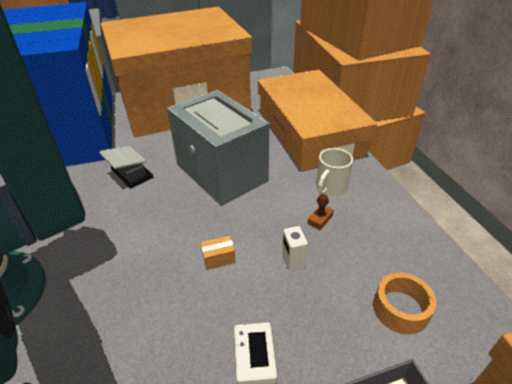

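```bash
cat > m.py <<'E'
from h import *
a=cam('top');b=cam('side')
P=cloud(a);z=P[...,2]
hsv=cv2.cvtColor(a['pixels'],cv2.COLOR_BGR2HSV)
def rect(mask,zp,name):
    n,l,st,ce=cv2.connectedComponentsWithStats(mask.astype('u1'))
    k=1+st[1:,4].argmax()
    ct=max(cv2.findContours((l==k).astype('u1'),0,1)[0],key=len)[:,0]
    q=np.array([ray(a,u,v,zp)[:2] for u,v in ct]).astype('f4')*1000
    print(name,st[k],cv2.minAreaRect(q),'med z',np.median(z[l==k]), 'px', np.round(cv2.boxPoints(cv2.minAreaRect(ct.astype('f4')))).tolist())
R=lambda x0,x1,y0,y1:(np.indices(z.shape)[1]>x0)&(np.indices(z.shape)[1]<x1)&(np.indices(z.shape)[0]>y0)&(np.indices(z.shape)[0]<y1)
rect(R(285,325,165,205)&(z>.06),.08,'logger z')
rect(R(285,325,165,205)&(hsv[...,2]>150),.08,'logger col')
rect(R(335,400,210,265)&(z>.02),.032,'receiver')
rect(R(100,230,150,265)&(z>.165),.175,'box')
rect(R(100,230,150,265)&(z>.12),.175,'box2')
g=hsv[...,2][207,150:180];print(g)
f=lambda c,x0,x1,y0,y1:cv2.resize(c['pixels'][y0:y1,x0:x1],(390,390),interpolation=cv2.INTER_CUBIC)
cv2.imwrite('pics/3.png',np.hstack([f(a,100,230,145,275),f(b,155,285,80,210)]))
E
python3 m.py
```

```text
logger z [293 175  21  17 297] ((592.9627075195312, -110.70291137695312), (50.71229553222656, 40.8764533996582), 88.88944244384766) med z 0.07910932505475099 px [[293.0, 191.0], [293.0, 175.0], [313.0, 175.0], [313.0, 191.0]]
logger col [295 176  18  14 172] ((594.0598754882812, -111.93739318847656), (44.90614318847656, 31.573505401611328), 85.1593246459961) med z 0.07977555867357622 px [[294.0, 188.0], [295.0, 176.0], [313.0, 177.0], [312.0, 189.0]]
receiver [347 223  41  31 913] ((452.6724548339844, -280.053955078125), (97.39808654785156, 63.94821548461914), 76.54751586914062) med z 0.031553594721853484 px [[346.0, 246.0], [351.0, 222.0], [388.0, 230.0], [382.0, 254.0]]
box [ 109  162  109   93 5966] ((525.5765380859375, 224.61566162109375), (152.58534240722656, 215.64515686035156), 20.009464263916016) med z 0.173906859244209 px [[107.0, 194.0], [196.0, 161.0], [218.0, 223.0], [129.0, 255.0]]
box2 [ 109  162  111   93 6159] ((524.5952758789062, 221.5352783203125), (156.5375213623047, 220.76255798339844), 20.009462356567383) med z 0.17380360251892268 px [[107.0, 194.0], [198.0, 161.0], [221.0, 224.0], [130.0, 257.0]]
[142 142 142 142 142 143 143 143 143 143 144 144 143 144 143 144 144 144
 144 144 145 145 145 146 146 146 145 144 144 144]
```

View pics/3.png

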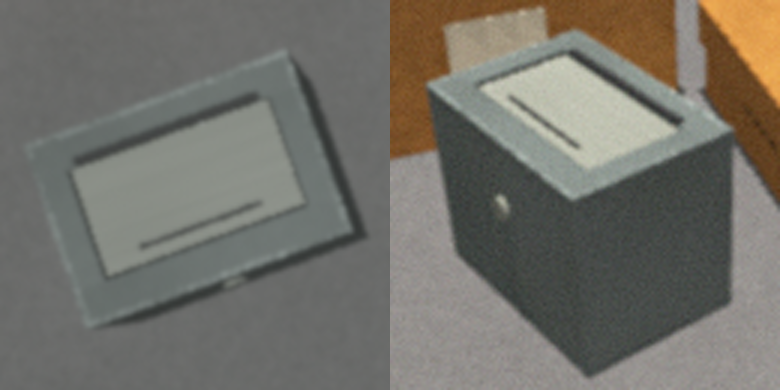

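```bash
cat > p.py <<'E'
from h import *
a=cam('top');b=cam('side')
th=np.radians(20.0);ex=np.array([np.cos(th),np.sin(th)]);ey=np.array([-ex[1],ex[0]]);c0=np.array([.5256,.2246])
for n,c in(('top',a),('side',b)):
    P=cloud(c);d=P[...,:2]-c0;x=d@ex*1e3;y=d@ey*1e3;g=c['pixels'].mean(-1)
    for lo in range(-80,80,4):
        m=(x>=lo)&(x<lo+4)&(abs(y)<60)&(P[...,2]>.0)&(P[...,2]<.2)
        if m.any():print(n,lo+2,m.sum(),np.round(np.percentile(P[...,2][m]*1e3,[5,50,95]),1),np.round(np.percentile(g[m],[5,50,95])))
E
python3 p.py
```

```text
top -78 46 [  0.3   2.  119.1] [ 90. 104. 107.]
top -74 250 [  3.1 115.7 177.1] [ 58.  77. 108.]
top -70 89 [171.5 174.8 178.2] [107. 120. 131.]
top -66 92 [171.4 174.9 178.6] [108. 115. 124.]
top -62 93 [172.8 175.3 178.7] [108. 113. 115.]
top -58 91 [172.  174.9 178.4] [108. 113. 115.]
top -54 88 [172.  175.2 178. ] [108. 113. 116.]
top -50 93 [171.6 175.3 178.5] [108. 113. 116.]
top -46 88 [171.6 174.8 178.1] [101. 109. 114.]
top -42 31 [168.9 172.5 176.1] [ 98. 102. 117.]
top -38 89 [169.1 172.2 175.1] [113. 130. 140.]
top -34 88 [168.8 172.1 175.9] [134. 139. 141.]
top -30 114 [ 12.4 171.9 175.5] [ 96. 113. 141.]
top -26 117 [ 11.  171.7 175.1] [ 95. 105. 139.]
top -22 86 [169.3 172.2 175.8] [129. 136. 141.]
top -18 94 [169.4 172.  175. ] [136. 139. 141.]
top -14 87 [168.8 171.8 175.3] [136. 139. 141.]
top -10 90 [169.5 172.1 175.4] [135. 138. 141.]
top -6 90 [169.  172.1 175.2] [137. 140. 142.]
top -2 91 [169.3 172.1 175.2] [137. 140. 141.]
top 2 82 [169.1 172.2 175.2] [137. 139. 140.]
top 6 97 [169.  172.1 175.1] [138. 140. 141.]
top 10 89 [168.5 172.2 175.8] [137. 139. 141.]

[... 2023 characters left out ...]
.3 171.1 172.1] [185. 188. 191.]
side 26 45 [170.1 171.  172.8] [186. 190. 194.]
side 30 45 [169.8 171.2 172.5] [186. 190. 193.]
side 34 41 [170.1 171.  172.3] [185. 189. 194.]
side 38 41 [169.7 171.  172.5] [186. 189. 193.]
side 42 44 [169.6 171.2 173. ] [161. 186. 191.]
side 46 101 [170.8 174.6 178.5] [ 57.  91. 171.]
side 50 40 [176.  177.8 179. ] [61. 76. 91.]
side 54 9 [174.3 175.3 177.3] [ 95.  99. 107.]
side 58 31 [172.7 174.3 175.5] [102. 117. 140.]
side 62 45 [172.7 174.  175.5] [130. 142. 150.]
side 66 36 [173.  173.9 175.3] [138. 146. 152.]
side 70 43 [172.4 174.2 175.2] [143. 149. 159.]
side 74 34 [172.9 174.2 175.3] [141. 152. 164.]
side 78 2 [173.1 173.5 174. ] [137. 140. 144.]
```

Request:
drive_tool(
  moves=[
    {"hand": 94, "dx": -2, "dy": 0, "dz": -0.75, "roll": 0.5},
    {"hand": 94, "dx": -4, "dy": 0, "dz": -1.5, "roll": 1.1},
    {"hand": 94, "dx": -6, "dy": 0, "dz": -2.25, "roll": 1.6},
    {"hand": 94, "dx": -8, "dy": 0, "dz": -3, "roll": 2.2},
    {"hand": 94, "dx": -10, "dy": 0, "dz": -3.8, "roll": 2.7},
    {"hand": 94, "dx": -12, "dy": 0, "dz": -4.6, "roll": 3.3},
    {"hand": 94, "dx": -14, "dy": 0, "dz": -5.4, "roll": 3.8},
    {"hand": 94, "dx": -16, "dy": 0, "dz": -6.1, "roll": 4.4},
    {"hand": 94, "dx": -18, "dy": 0, "dz": -6.9, "roll": 5},
    {"hand": 94, "dx": -19.3, "dy": 0, "dz": -7.4, "roll": 5.3},
  ],
)

```text
time_s: 1.3
ee_pos: [0.584, -0.1235, 0.1825]
eef_rot: [[-1.0, -0.0, -0.004], [0.004, 0.0, -1.0], [0.0, -1.0, -0.0]]
ft_force: [-0.6, -0.9, 0.3]
grip_width: 0.0938
```

```bash
cat > w.py <<'E'
from h import *
c=cam('wrist');s=c['s'];print(s['time_s'],np.round(s['ee_pos'],4),np.round(s['eef_rot'],3).tolist(),np.round(s['joint_positions'],2))
P=cloud(c);z=P[...,2]
print('z range',np.percentile(z[c['depth']>0],[1,50,99]))
m=((z>.07)&(z<.09)&(c['depth']>0)).astype('u1')
n,l,st,ce=cv2.connectedComponentsWithStats(m)
for k in range(1,n):
    if st[k,4]<200:continue
    ct=max(cv2.findContours((l==k).astype('u1'),0,1)[0],key=len)[:,0]
    q=np.array([ray(c,u,v,.08)[:2] for u,v in ct]).astype('f4')*1000
    print(st[k],cv2.minAreaRect(q))
cv2.imwrite('pics/4.png',c['pixels'])
E
python3 w.py
```

```text
1.3 [ 0.584  -0.1235  0.1825] [[-1.0, -0.0, -0.004], [0.004, 0.0, -1.0], [0.0, -1.0, -0.0]] [-0.3   0.19  1.25  0.    1.7   1.27]
z range [-0.0017519   0.0007643   0.32957465]
[   0    0   94   50 1342] ((743.7704467773438, 74.53351593017578), (82.71943664550781, 41.490478515625), 89.77371215820312)
[143  64  21  22 347] ((699.2042236328125, -22.424999237060547), (19.806114196777344, 19.57111167907715), 56.66908264160156)
[   0  140   75  123 1821] ((562.759765625, 125.66880798339844), (151.3167724609375, 18.99675750732422), 19.885879516601562)
[ 221  158   46   34 1427] ((596.8646240234375, -111.10911560058594), (49.31192398071289, 36.911376953125), 86.28252410888672)
```

View pics/4.png

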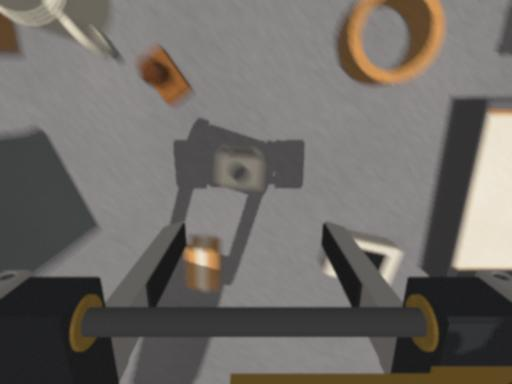

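Request:
drive_tool(
  moves=[
    {"hand": 94, "dx": -0.44, "dy": 0.4, "dz": -0.5, "roll": 0.7},
    {"hand": 94, "dx": -0.44, "dy": 0.4, "dz": -0.5, "roll": 0.7},
    {"hand": 94, "dx": -0.44, "dy": 0.4, "dz": -0.5, "roll": 0.7},
  ],
)

```text
time_s: 1.65
ee_pos: [0.5988, -0.1041, 0.1709]
eef_rot: [[-0.998, 0.001, -0.056], [0.056, 0.006, -0.998], [-0.001, -1.0, -0.006]]
ft_force: [0.4, 0.3, -0.2]
grip_width: 0.0943
```

```bash
python3 w.py
```

```text
1.65 [ 0.5988 -0.1041  0.1709] [[-0.998, 0.001, -0.056], [0.056, 0.006, -0.998], [-0.001, -1.0, -0.006]] [-0.27  0.22  1.25  0.01  1.68  1.36]
z range [-0.0017058   0.00081292  0.31786644]
[   0    0  105   74 2022] ((755.2945556640625, 78.03562927246094), (91.7074203491211, 61.0352783203125), 86.66917419433594)
[156  83  21  23 348] ((699.6466674804688, -22.040977478027344), (19.487525939941406, 19.3671932220459), 20.907514572143555)
[   4  167   90  110 1873] ((567.5244750976562, 127.24162292480469), (147.41064453125, 19.35411262512207), 20.266401290893555)
[ 239  173   46   34 1467] ((597.2357788085938, -111.23860168457031), (48.7404899597168, 37.114566802978516), 85.94690704345703)
```

Request:
drive_tool(
  moves=[
    {"hand": 94, "dx": 0.06, "dy": 0.5, "dz": 0.29, "roll": 0.15},
    {"hand": 94, "dx": 0.06, "dy": 1.5, "dz": 0.29, "roll": 0.15},
    {"hand": 94, "dx": 0.06, "dy": 2.5, "dz": 0.29, "roll": 0.15},
    {"hand": 94, "dx": 0.06, "dy": 3.5, "dz": 0.29, "roll": 0.15},
    {"hand": 94, "dx": 0.06, "dy": 4.5, "dz": 0.29, "roll": 0.15},
    {"hand": 94, "dx": 0.06, "dy": 5.2, "dz": 0.29, "roll": 0.15},
    {"hand": 94, "dx": 0.06, "dy": 5.48, "dz": 0.29, "roll": 0.15},
    {"hand": 94, "dx": 0.06, "dy": 5.48, "dz": 0.29, "roll": 0.15},
  ],
)

```text
time_s: 2.5
ee_pos: [0.5957, -0.112, 0.0331]
eef_rot: [[-0.997, -0.0, -0.072], [0.072, 0.006, -0.997], [0.001, -1.0, -0.006]]
ft_force: [-0.1, -0.7, 0.0]
grip_width: 0.0941
```

Request:
drive_tool(
  moves=[
    {"hand": 40},
    {"hand": 40},
    {"hand": 40},
    {"hand": 40},
    {"hand": 40},
    {"hand": 40},
    {"hand": 40},
    {"hand": 40},
  ],
  squeeze=50,
)

```text
invalid input
```

Request:
drive_tool(
  moves=[
    {"hand": 40, "dx": 0, "dy": 0, "dz": 0, "roll": 0},
    {"hand": 40, "dx": 0, "dy": 0, "dz": 0, "roll": 0},
    {"hand": 40, "dx": 0, "dy": 0, "dz": 0, "roll": 0},
    {"hand": 40, "dx": 0, "dy": 0, "dz": 0, "roll": 0},
    {"hand": 40, "dx": 0, "dy": 0, "dz": 0, "roll": 0},
    {"hand": 40, "dx": 0, "dy": 0, "dz": 0, "roll": 0},
    {"hand": 40, "dx": 0, "dy": 0, "dz": 0, "roll": 0},
    {"hand": 40, "dx": 0, "dy": 0, "dz": 0, "roll": 0},
  ],
  squeeze=50,
)

```text
time_s: 3.3
ee_pos: [0.5959, -0.1119, 0.0333]
eef_rot: [[-0.997, 0.0, -0.072], [0.072, 0.006, -0.997], [0.0, -1.0, -0.006]]
ft_force: [-0.6, -0.2, 0.7]
grip_width: 0.0493
```

Request:
drive_tool(
  moves=[
    {"hand": 40, "dx": 0, "dy": -1, "dz": 0, "roll": 0},
    {"hand": 40, "dx": 0, "dy": -2.5, "dz": 0, "roll": 0},
    {"hand": 40, "dx": 0, "dy": -4, "dz": 0, "roll": 0},
    {"hand": 40, "dx": 0, "dy": -5.5, "dz": 0, "roll": 0},
    {"hand": 40, "dx": 0, "dy": -7, "dz": 0, "roll": 0},
    {"hand": 40, "dx": 0, "dy": -8.5, "dz": 0, "roll": 0},
    {"hand": 40, "dx": 0, "dy": -9.1, "dz": 0, "roll": 0},
    {"hand": 40, "dx": 0, "dy": -9.1, "dz": 0, "roll": 0},
  ],
)

```text
time_s: 4.1
ee_pos: [0.597, -0.1137, 0.2642]
eef_rot: [[-0.997, 0.006, -0.072], [0.072, 0.005, -0.997], [-0.006, -1.0, -0.005]]
ft_force: [0.3, 1.3, -0.3]
grip_width: 0.0497
```

```bash
cat > g.py <<'E'
from h import *
s=env.get_state();R=np.array(s['eef_rot']);p=np.array(s['ee_pos'])
th=np.radians(20.0);ex=np.array([np.cos(th),np.sin(th)]);m=np.array([.5256,.2246])+.001*ex
T=m-.010*ex
d=R.T@np.array([*(T-p[:2]),0])/.025
ang=np.degrees(np.arctan2(R[1,2],R[0,2]))
print('t',s['time_s'],'p',p.round(4),'target',T.round(4),'dx,dy,dz',d.round(2),'z-ang',ang,'roll',(ang-(-70))/5,'grip',s['grip_width'],'J',np.round(s['joint_positions'],2),'F',np.round(s['ft_force'],1))
E
python3 g.py
```

```text
t 4.1 p [ 0.597  -0.1137  0.2642] target [0.5171 0.2215] dx,dy,dz [  4.15   0.04 -13.14] z-ang -94.13789716076298 roll -4.827579432152595 grip 0.04974358473238761 J [-0.29  0.21  1.07  0.01  1.86  1.36] F [ 0.3  1.3 -0.3]
```

Request:
drive_tool(
  moves=[
    {"hand": 40, "dx": 0.4, "dy": 0, "dz": -1.3, "roll": -0.5},
    {"hand": 40, "dx": 0.9, "dy": 0, "dz": -2.8, "roll": -1},
    {"hand": 40, "dx": 1.4, "dy": 0, "dz": -4.4, "roll": -1.6},
    {"hand": 40, "dx": 1.9, "dy": 0, "dz": -6, "roll": -2.2},
    {"hand": 40, "dx": 2.4, "dy": 0, "dz": -7.6, "roll": -2.8},
    {"hand": 40, "dx": 2.9, "dy": 0, "dz": -9.2, "roll": -3.4},
    {"hand": 40, "dx": 3.4, "dy": 0, "dz": -10.8, "roll": -4},
    {"hand": 40, "dx": 3.9, "dy": 0, "dz": -12.2, "roll": -4.5},
    {"hand": 40, "dx": 4.15, "dy": 0, "dz": -13.14, "roll": -4.8},
    {"hand": 40, "dx": 4.15, "dy": 0, "dz": -13.14, "roll": -4.8},
  ],
)

```text
time_s: 5.1
ee_pos: [0.5154, 0.2242, 0.2626]
eef_rot: [[-0.939, 0.002, 0.345], [-0.345, 0.004, -0.939], [-0.003, -1.0, -0.004]]
ft_force: [-0.5, -0.5, -1.9]
grip_width: 0.0497
```

```bash
python3 g.py
python3 - <<'E'
from h import *
c=cam('wrist');b=cam('side')
cv2.imwrite('pics/5.png',np.hstack([cv2.resize(c['pixels'],(400,300)),b['pixels'][20:320,100:500]]))
P=cloud(c)
th=np.radians(20.0);ex=np.array([np.cos(th),np.sin(th)]);ey=np.array([-ex[1],ex[0]])
d=P[...,:2]-[.5256,.2246];x=d@ex*1e3;y=d@ey*1e3;z=P[...,2]*1e3
m=(c['depth']>0)&(abs(z-175)<8)&(abs(x)<100)&(abs(y)<130)
print(m.sum(),np.percentile(x[m],[1,99]),np.percentile(y[m],[1,99]))
q=((P[...,:2][m])*1e3).astype('f4');print(cv2.minAreaRect(q))
g=c['pixels'].mean(-1);
for lo in range(-80,84,4):
    k=m&(x>=lo)&(x<lo+4)&(abs(y)<60)
    if k.sum()>5:print(lo+2,k.sum(),round(np.median(z[k]),1),round(np.median(g[k])))
E
```

```text
t 5.1 p [0.5154 0.2242 0.2626] target [0.5171 0.2215] dx,dy,dz [-0.03 -0.    0.12] z-ang -69.8397275814102 roll 0.03205448371795967 grip 0.049667147416612024 J [0.31 0.11 1.19 0.   1.84 1.53] F [-0.5 -0.5 -1.9]
23587 [-67.26636029  77.05288116] [-104.17335052  107.2022529 ]
((527.7913208007812, 227.0089111328125), (150.06967163085938, 215.8355712890625), 20.064315795898438)
-50 17 175.1 145
-46 78 174.8 145
-42 143 174.1 106
-38 71 171.8 170
-34 137 172.1 174
-30 139 172.0 105
-26 164 172.2 90
-22 156 172.1 103
-18 187 172.0 104
-14 175 172.1 104
-10 279 172.0 103
-6 405 171.9 105
-2 385 172.1 104
2 436 172.0 105
6 398 171.9 105
10 407 171.9 105
14 452 171.9 105
18 439 172.0 104
22 423 171.9 105
26 412 172.0 107
30 445 171.9 107
34 461 171.9 107
38 466 172.0 106
42 467 172.0 106
46 470 171.8 104
50 383 178.3 85
54 565 178.2 91
58 495 175.0 151
62 480 174.9 154
66 483 174.9 154
70 521 175.0 154
74 569 174.9 171
78 254 174.9 170
```

View pics/5.png

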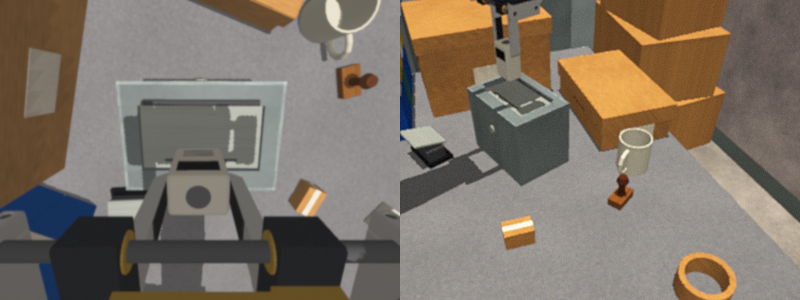

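Request:
drive_tool(
  moves=[
    {"hand": 40, "dx": -0.05, "dy": 0.6, "dz": 0.09, "roll": 0},
    {"hand": 40, "dx": -0.05, "dy": 1.2, "dz": 0.09, "roll": 0},
    {"hand": 40, "dx": -0.05, "dy": 1.7, "dz": 0.09, "roll": 0},
    {"hand": 40, "dx": -0.05, "dy": 2.0, "dz": 0.09, "roll": 0},
    {"hand": 40, "dx": -0.05, "dy": 2.3, "dz": 0.09, "roll": 0},
    {"hand": 40, "dx": -0.05, "dy": 2.6, "dz": 0.09, "roll": 0},
    {"hand": 40, "dx": -0.05, "dy": 2.9, "dz": 0.09, "roll": 0},
    {"hand": 40, "dx": -0.05, "dy": 3.2, "dz": 0.09, "roll": 0},
    {"hand": 40, "dx": -0.05, "dy": 3.5, "dz": 0.09, "roll": 0},
    {"hand": 40, "dx": -0.05, "dy": 3.8, "dz": 0.09, "roll": 0},
  ],
)

```text
time_s: 6.2
ee_pos: [0.5185, 0.22, 0.168]
eef_rot: [[-0.94, 0.003, 0.341], [-0.341, 0.003, -0.94], [-0.004, -1.0, -0.002]]
ft_force: [-1.6, 0.7, 3.2]
grip_width: 0.0499
```

```bash
python3 g.py
python3 - <<'E'
from h import *
c=cam('wrist');b=cam('side')
cv2.imwrite('pics/6.png',np.hstack([cv2.resize(c['pixels'],(400,300)),cv2.resize(b['pixels'][40:220,130:340],(350,300))]))
E
```

```text
t 6.2 p [0.5185 0.22   0.168 ] target [0.5171 0.2215] dx,dy,dz [ 0.03  0.   -0.08] z-ang -70.09013109160787 roll -0.018026218321574562 grip 0.04986516136581891 J [0.3  0.12 1.37 0.   1.65 1.52] F [-1.6  0.7  3.2]
```

View pics/6.png

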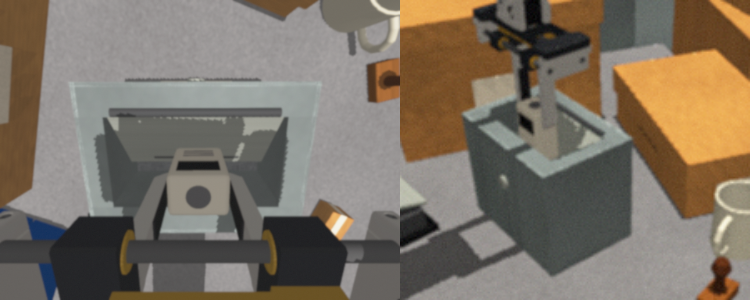

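Request:
drive_tool(
  moves=[
    {"hand": 40, "dx": 0, "dy": 0.3, "dz": -0.08, "roll": 0},
    {"hand": 40, "dx": 0, "dy": 0.6, "dz": -0.08, "roll": 0},
    {"hand": 40, "dx": 0, "dy": 0.9, "dz": -0.08, "roll": 0},
    {"hand": 40, "dx": 0, "dy": 1.2, "dz": -0.08, "roll": 0},
    {"hand": 40, "dx": 0, "dy": 1.5, "dz": -0.08, "roll": 0},
    {"hand": 40, "dx": 0, "dy": 1.8, "dz": -0.08, "roll": 0},
    {"hand": 40, "dx": 0, "dy": 2.1, "dz": -0.08, "roll": 0},
    {"hand": 40, "dx": 0, "dy": 2.4, "dz": -0.08, "roll": 0},
    {"hand": 40, "dx": 0, "dy": 2.5, "dz": -0.08, "roll": 0},
    {"hand": 40, "dx": 0, "dy": 2.5, "dz": -0.08, "roll": 0},
  ],
)

```text
time_s: 7.3
ee_pos: [0.5154, 0.2212, 0.1024]
eef_rot: [[-0.94, -0.005, 0.341], [-0.341, 0.001, -0.94], [0.004, -1.0, -0.002]]
ft_force: [-3.3, -1.7, -3.3]
grip_width: 0.0501
```

```bash
python3 g.py
python3 - <<'E'
from h import *
c=cam('wrist')
cv2.imwrite('pics/7.png',c['pixels'])
P=cloud(c);z=P[...,2]*1e3
th=np.radians(20.0);ex=np.array([np.cos(th),np.sin(th)]);ey=np.array([-ex[1],ex[0]])
d=P[...,:2]-[.5268,.226];x=d@ex*1e3;y=d@ey*1e3
for lo in range(-44,48,6):
    k=(c['depth']>0)&(x>=lo)&(x<lo+6)&(abs(y)<22)&(z<200)
    if k.sum()>5:print(lo+3,k.sum(),np.percentile(z[k],[5,50,95]).round())
E
```

```text
t 7.3 p [0.5154 0.2212 0.1024] target [0.5171 0.2215] dx,dy,dz [-0.07 -0.    0.01] z-ang -70.09242000049304 roll -0.018484000098607112 grip 0.05005532964656575 J [0.3  0.14 1.47 0.   1.53 1.53] F [-3.3 -1.7 -3.3]
-29 242 [148. 149. 150.]
-23 585 [148. 149. 150.]
-17 624 [148. 149. 150.]
-11 630 [148. 149. 150.]
-5 667 [148. 149. 150.]
1 733 [147. 149. 150.]
7 1972 [ 99. 129. 147.]
13 243 [107. 110. 115.]
19 260 [117. 122. 126.]
25 335 [128. 133. 138.]
31 394 [139. 144. 149.]
37 479 [150. 155. 160.]
43 532 [161. 165. 169.]
49 1074 [177. 179. 180.]
```

View pics/7.png

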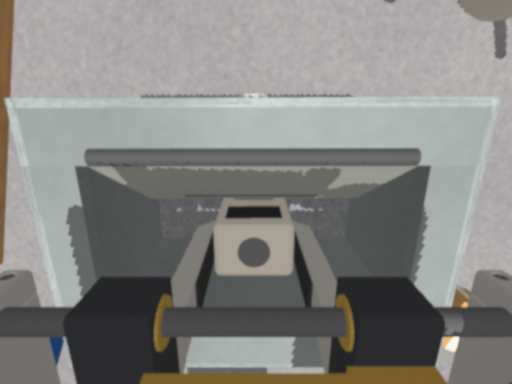

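Request:
drive_tool(
  moves=[
    {"hand": 80, "dx": 0, "dy": 0, "dz": 0, "roll": 0},
    {"hand": 80, "dx": 0, "dy": 0, "dz": 0, "roll": 0},
    {"hand": 80, "dx": 0, "dy": 0, "dz": 0, "roll": 0},
    {"hand": 80, "dx": 0, "dy": 0, "dz": 0, "roll": 0},
    {"hand": 80, "dx": 0, "dy": 0, "dz": 0, "roll": 0},
    {"hand": 80, "dx": 0, "dy": 0, "dz": 0, "roll": 0},
  ],
)

```text
time_s: 7.95
ee_pos: [0.516, 0.2213, 0.1032]
eef_rot: [[-0.94, -0.003, 0.34], [-0.34, 0.001, -0.94], [0.002, -1.0, -0.002]]
ft_force: [-0.2, -0.2, 2.6]
grip_width: 0.0803
```

```bash
python3 g.py
python3 - <<'E'
from h import *
c=cam('wrist')
cv2.imwrite('pics/8.png',c['pixels'])
E
```

```text
t 7.95 p [0.516  0.2213 0.1032] target [0.5171 0.2215] dx,dy,dz [-0.05 -0.    0.01] z-ang -70.09390305183406 roll -0.018780610366812313 grip 0.08025033430079989 J [0.3  0.14 1.47 0.   1.53 1.53] F [-0.2 -0.2  2.6]
```

View pics/8.png

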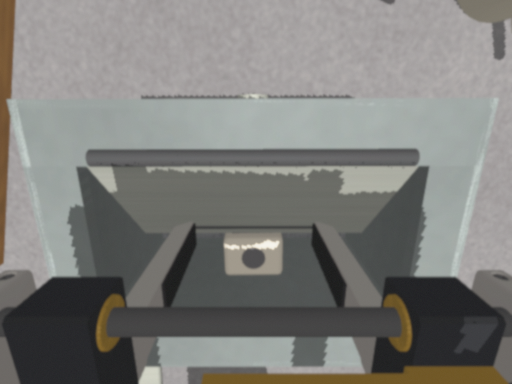

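Logger has dropped to the floor of the box; the flap is resting on the fingers. Drawing out.

Request:
drive_tool(
  moves=[
    {"hand": 80, "dx": 0, "dy": -0.6, "dz": 0, "roll": 0},
    {"hand": 80, "dx": 0, "dy": -1.2, "dz": 0, "roll": 0},
    {"hand": 80, "dx": 0, "dy": -1.8, "dz": 0, "roll": 0},
    {"hand": 80, "dx": 0, "dy": -2.4, "dz": 0, "roll": 0},
    {"hand": 80, "dx": 0, "dy": -3.2, "dz": 0, "roll": 0},
    {"hand": 80, "dx": 0, "dy": -4, "dz": 0, "roll": 0},
    {"hand": 80, "dx": 0, "dy": -5, "dz": 0, "roll": 0},
    {"hand": 80, "dx": 0, "dy": -6, "dz": 0, "roll": 0},
    {"hand": 80, "dx": 0, "dy": -7, "dz": 0, "roll": 0},
    {"hand": 80, "dx": 0, "dy": -7, "dz": 0, "roll": 0},
  ],
)

```text
time_s: 9.0
ee_pos: [0.5185, 0.2218, 0.2838]
eef_rot: [[-0.94, 0.007, 0.341], [-0.341, 0.004, -0.94], [-0.008, -1.0, -0.002]]
ft_force: [0.0, 0.1, 1.4]
grip_width: 0.0801
```

Request:
drive_tool(
  moves=[
    {"hand": 80, "dx": 0, "dy": 0, "dz": 0, "roll": 0},
    {"hand": 80, "dx": 0, "dy": 0, "dz": 0, "roll": 0},
    {"hand": 80, "dx": 0, "dy": 0, "dz": 0, "roll": 0},
    {"hand": 80, "dx": 0, "dy": 0, "dz": 0, "roll": 0},
  ],
)

```text
time_s: 9.4
ee_pos: [0.5181, 0.2217, 0.2824]
eef_rot: [[-0.94, 0.005, 0.341], [-0.341, 0.004, -0.94], [-0.006, -1.0, -0.002]]
ft_force: [-0.2, 0.6, -0.1]
grip_width: 0.0801
```

```bash
python3 g.py
python3 - <<'E'
from h import *
c=cam('wrist');b=cam('side')
cv2.imwrite('pics/9.png',np.hstack([cv2.resize(c['pixels'],(400,300)),cv2.resize(b['pixels'],(400,300))]))
P=cloud(c);z=P[...,2]*1e3
th=np.radians(20.0);ex=np.array([np.cos(th),np.sin(th)]);ey=np.array([-ex[1],ex[0]])
d=P[...,:2]-[.5268,.226];x=d@ex*1e3;y=d@ey*1e3
for lo in range(-44,48,10):
    k=(c['depth']>0)&(x>=lo)&(x<lo+10)&(abs(y)<40)&(z<200)
    if k.sum()>5:print(lo+5,k.sum(),np.percentile(z[k],[5,50,95]).round())
E
```

```text
t 9.4 p [0.5181 0.2217 0.2824] target [0.5171 0.2215] dx,dy,dz [ 0.04 -0.   -0.01] z-ang -70.0880135440964 roll -0.017602708819279656 grip 0.08006834678622422 J [0.3  0.12 1.14 0.   1.88 1.53] F [-0.2  0.6 -0.1]
-39 532 [167. 172. 175.]
-29 559 [171. 172. 173.]
-19 561 [171. 172. 173.]
-9 619 [171. 172. 173.]
1 573 [171. 172. 173.]
11 632 [171. 172. 173.]
21 644 [171. 172. 173.]
31 647 [171. 172. 173.]
41 657 [171. 172. 173.]
51 751 [172. 178. 180.]
```

View pics/9.png

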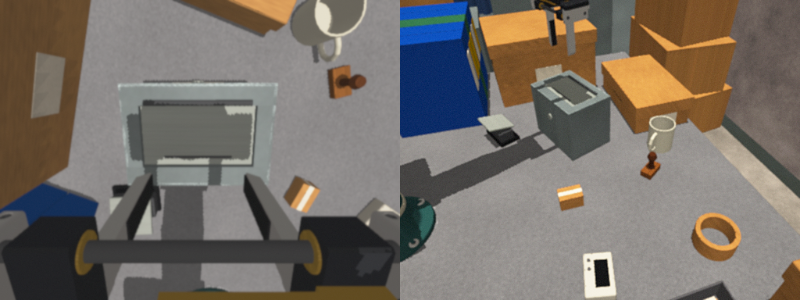

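Flap is shut and level (172 mm across), the hand is clear, and the receiver is where it was.

```bash
python3 -c "
from station import env
print(env.sign_off())"
```

```text
the job is handed in; nothing more can be done
None
```

The logger is posted in the grey box with the flap shut over it, and I handed the job in at about 9.5 s of the 38 s allowed.

- **Posting:** I gripped the logger across its width and pushed it down through the flap. I let go with its underside about 106 mm below the rim, slightly deeper than the suggested 90–100 mm. By then the flap's edge was resting against the logger's side. It dropped upright to the box floor, and I drew the hand out.
- **Last checks:** The flap reads level at 172 mm across the mouth, which is shut. The gripper is about 107 mm above the rim and touching nothing. The receiver looks unmoved in the side picture, though I didn't measure it again.
- **Forces:** The wrist force readings I took stayed at about 5 N or less.
- **Disagreements:** The top and wrist cameras placed the box about 3 mm apart and the logger about 4 mm apart. I used the average for the box and the wrist camera for the logger. Nothing failed.

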